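# Zero the coffee grinder and back off three clicks

## Robot

A 6-joint arm with a two-finger parallel gripper is mounted at the origin on the work surface. World frame = base frame: x ahead of the robot, y to its left, z up, the work surface at z = 0. Lengths are in m, angles in rad, forces in N, time in s.
With the tool pointing down it reaches from about 0.325 to 0.9 m from the base axis. Payload 6.1 kg.
Tool frame: the origin (TCP) lies at the very end of the fingers, on their centre line; the grasp point (between the pads) lies 19 mm behind it; z points along the fingers, y is the direction in which the jaws open and shut (so a half turn about z gives the same grasp; the last joint's range is limited). The gripper opens to 85 mm and grips with 20 to 120 N. Pads are 22 mm wide; open, the fingers measure 114 mm over their backs; the gripper's body (76 mm by 85 mm) begins 54 mm behind the grasp point. The pads swing forward as they close: fully open they stand 13 mm farther back than shut.
Start: joints at [1.191, 0.22, 1.526, -0, 1.395, -0.126], TCP at [0.157, 0.605, 0.231] pointing down, gripper open.
Joint ranges: [-2.98, 2.98], [-0.91, 2.08], [0.09, 2.57], [-1.24, 4.39], [0.2, 2.65], [-2.68, 2.68]. Speed limits (rad/s): [2.57, 2.57, 3.01, 3.14, 3.14, 3.14].

## Interface

Orientations are given as a rotation vector (axis times angle).
In Python, from station import sense, get_image, calibration, finish_job gives the robot as it stands. The module is installed in compiled form; this text tells all that it offers.
- The arm moves only by the tool send_rows, never from a script. Its argument "deltas" is a list of rows, each a list of 3 entries, a list of its own where there are three numbers: the closure in counts, from 0 (fully open) to 255 (shut), then the shift along the tool's x, y, z in m, then the turn about the tool's z in rad. A call has 1 to 12 rows; each row shifts and turns the commanded pose from where the row before left it, along the tool's axes as they then stand; what a row does not reach is not made up. A row lasts 1/12 s, in which the tool goes at most 41.7 mm and 7.16 degrees, less where a joint would pass 70% of its speed; a pose out of reach is approached as far as the arm can. A call is refused whole if a number of a shift passes 0.0417 or a number of a turn 0.125, either way. A call with a gripper value outside its range is refused whole. The fingers move at their own pace and stop on an object; the grip force is fixed at half the most. Time passes only in rows, so rows that do not move let the fingers close. It gives the time, the measured TCP pose, the force and the opening at its end, in the units of the state.
- sense(): the state, without advancing time (a new reading comes with each control period).
- get_image(name): name is "scene" or "top"; returns the picture (400x640x3 uint8, red, green, blue); there is no depth.
- calibration(name): a dict with "intrinsics" (3x3 intrinsics, pixels), "origin" and "attitude" of the camera in the world. Camera axes: x right, y down, z forward; pixel columns grow to the right and rows downward; lengths in m; the calibration is good to about 2 mm. A picture is of the moment at which its call begins. calibration takes no time and is no camera call.
- finish_job(): hands the job in, once; it reports no verdict.
The state is a dict: "time_s": time; "joint_pos": joint angles; "dq": joint speeds; "tau": joint torques, N m; "eef_pos": TCP position; "tool_rot": TCP orientation; "contact_force": force on the tool from outside, world axes, zero at the start; "moment": the same for the moment, N m; "grip_width": finger opening in m.
Only numpy, scipy, OpenCV 4.12 (cv2) and the standard library are available. Lean on these libraries where they do the work, as an engineer would, in place of code of your own. Each camera call takes 0.05 s, during which the arm holds its last target.

## Task

Reset the grind on the bench coffee grinder: turn the orange adjusting ring on its top clockwise (seen from above) until the burrs touch and it will go no further, then back it off by three clicks, and let go with the ring resting at the third click. Leave the mug and the bean jar where they are.

Things in the scene. Friction and masses are not known exactly. Their poses are not given: they have to be found in the camera images.
- grinder: Bench coffee grinder, hopper removed, black and grey, fixed to the bench. Origin: centre of its underside, under the ring's axis; +x is its spout side, z up. Black base plate 210 x 130 x 18 (x from -75 to +135), black head 150 x 130 on a grey column; on the head a round aluminium dial plate, 108 diameter, its top 190 above the bench. A steel catch cup is fixed under the spout.
- zero_mark (a point): The wide red mark on the dial plate, 14 x 5, its centre 43 from the ring's axis on the grinder's +x side: the burrs touch when the ring's white line is here. Eight thin black marks follow it anticlockwise (seen from above), 20 degrees apart, one per click.
- ring_grip (a point): Point on the upright axis of the orange ribbed adjusting ring, 26 above the dial plate (216 above the bench), a good height to grip. The ring is a cylinder, 52 diameter, from 7 to 41 above the dial plate, with a small nut on top up to 47, free all round. A white line runs across its rim and down its side. Axes turn with the ring: x points to the white line, z up.
- adjust_ring (a joint): Ring angle, rad. 0: burrs touch (hard stop). Grows anticlockwise seen from above (backing off), up to 3.05. One click = 20 degrees = 0.349 rad: a spring roller holds the ring at whole clicks (0, 0.349, 0.698, 1.047, ...) and draws in a ring let go within a third of a click of one. Turning takes under 0.25 N m. Starts between 1.5 and 2.6, so more than one grasp may be needed.
- mug_mid (a point): Steel mug, 80 diameter, 110 tall, handle at its +y side; point on its axis half-way up. Stands beside the grinder.
- bean_jar_mid (a point): Amber glass jar with a dark lid, 76 diameter, 120 tall; point on its axis half-way up. Stands on the other side of the grinder.
Things that resemble listed ones, but are neither listed nor needed, are in the scene too. Leave any blue or pink look-alike of the grinder alone.

How it is judged:
By the outcome, as a careful person would: the job done as asked, in the order asked, and still so for the second after the job is handed in, with the robot touching nothing.
It also fails if it takes over 45 s, if anything falls off the work surface, if the arm or the gripper's body presses on something with over 40 N, if the wrist force passes 120 N, or if a joint passes its speed limit or range.

## Working session

There is one attempt and no reset: what is moved stays moved. The work goes in short steps, Python scripts to look and compute and a tool call to move; the robot and the scene stay as the last step left them, time stands still between calls to the robot, and variables do not carry over. Pictures are saved under pics/ and viewed, and the job is handed in when it is done.

Besides the shell and the picture viewer there is one more tool, called after ">>>" by a JSON object that holds its "method" and its "body". send_rows: Moves the arm, as the interface text tells. Its arguments: {"type":"object","properties":{"deltas":{"type":"array"}},"required":["deltas"]}

```bash
mkdir -p pics
python3 - <<'E'
from station import *
import cv2
for n in("scene","top"):
    im=get_image(n); cv2.imwrite(f"pics/{n}0.png",im[...,::-1]); c=calibration(n); print(n,c)
print(sense())
E
```

```text
scene {'intrinsics': array([[502.71821357,   0.        , 325.25934473],
       [  0.        , 502.71821357, 200.54494112],
       [  0.        ,   0.        ,   1.        ]]), 'origin': array([0.21044464, 0.05497125, 1.11344519]), 'attitude': array([-2.09887938,  2.01831242, -0.30623658])}
top {'intrinsics': array([[493.8615952 ,   0.        , 321.07688798],
       [  0.        , 493.8615952 , 191.17934672],
       [  0.        ,   0.        ,   1.        ]]), 'origin': array([0.24969046, 0.04344781, 1.33049276]), 'attitude': array([-2.19758193,  1.97376726, -0.23100752])}
{'time_s': 0.1, 'joint_pos': array([ 1.19090645e+00,  2.21149453e-01,  1.52750419e+00,  8.71520908e-06,
        1.39470578e+00, -1.26114594e-01]), 'dq': array([-1.94350658e-04, -3.66291876e-04, -3.25423186e-03, -7.05051174e-05,
        9.38484388e-04,  6.48373712e-04]), 'tau': array([ 1.02571805e-03, -4.98244679e+01, -3.90546513e+01, -2.12751174e-04,
        5.73975660e-03,  4.88297189e-06]), 'eef_pos': array([0.15671719, 0.60446596, 0.23030332]), 'tool_rot': array([-3.97505679e-01, -3.11588764e+00,  2.68312797e-03]), 'contact_force': array([ 0.60612428, -0.59849908, -0.66858252]), 'moment': array([ 0.01646462,  0.03306722, -0.03710729]), 'grip_width': 0.0855177135334795}
```

View pics/scene0.png

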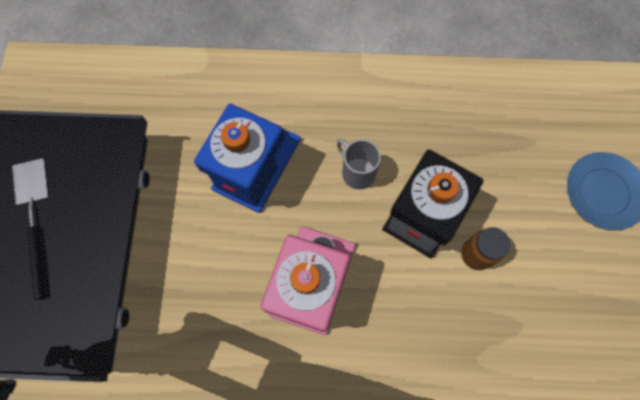

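View pics/top0.png

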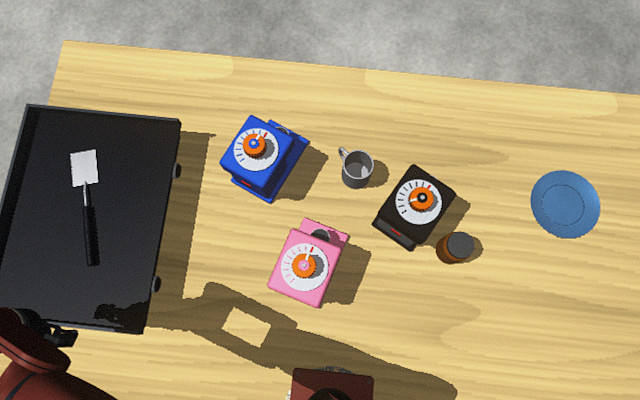

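Three grinders are visible: blue (scene 236,136; top 255,146), pink (scene 306,278; top 303,266) and black/grey (scene 444,187; top 422,198). The black one fits the description, and it stands between the mug and the jar. Next I'll confirm it in an enlarged crop and measure it.

```bash
cat > h.py <<'E'
import numpy as np,cv2
from station import *
from scipy.spatial.transform import Rotation as R
def ray(n,uv):
    c=calibration(n);K=c["intrinsics"];d=R.from_rotvec(c["attitude"]).as_matrix()@np.linalg.inv(K)@np.array([uv[0],uv[1],1.]);return c["origin"],d
def onz(n,uv,z):
    o,d=ray(n,uv);return o+d*(z-o[2])/d[2]
def proj(n,p):
    c=calibration(n);q=R.from_rotvec(c["attitude"]).as_matrix().T@(np.array(p)-c["origin"]);q=c["intrinsics"]@q;return q[:2]/q[2]
def tri(a,b):
    (o1,d1),(o2,d2)=a,b
    d1=d1/np.linalg.norm(d1);d2=d2/np.linalg.norm(d2)
    s=np.linalg.lstsq(np.c_[d1,-d2],o2-o1,rcond=None)[0]
    p,q=o1+s[0]*d1,o2+s[1]*d2
    return (p+q)/2,np.linalg.norm(p-q)
E
python3 - <<'E'
from h import *
W=[]
for n,(x,y) in dict(scene=(440,190),top=(418,202)).items():
    im=cv2.imread(f"pics/{n}0.png"); r=48
    W.append(cv2.resize(im[y-r:y+r,x-r:x+r],(390,390),interpolation=cv2.INTER_CUBIC))
    h=cv2.cvtColor(im,cv2.COLOR_BGR2HSV)
    box=np.zeros(h.shape[:2],np.uint8);box[y-35:y+35,x-35:x+35]=1
    o=((h[...,0]>=6)&(h[...,0]<=20)&(h[...,1]>170)&(h[...,2]>90)).astype(np.uint8)*box
    w=((h[...,1]<60)&(h[...,2]>130)).astype(np.uint8)*box
    rd=(((h[...,0]<5)|(h[...,0]>174))&(h[...,1]>120)&(h[...,2]>90)).astype(np.uint8)*box
    for nm,m,z in(("orange",o,.22),("white",w,.19),("red",rd,.19)):
        k,l,s,c=cv2.connectedComponentsWithStats(m)
        for i in range(1,k):
            if s[i,4]>4: print(n,nm,s[i],c[i].round(1),onz(n,c[i],z).round(4))
    cs,_=cv2.findContours(w,0,1); cc=cv2.convexHull(max(cs,key=cv2.contourArea)); e=cv2.fitEllipse(cc);print(n,"ell",e,onz(n,e[0],.19).round(4))
cv2.imwrite("pics/crop0.png",np.hstack(W))
E
```

```text
scene orange [430 173  28  28 434] [443.9 187.3] [ 0.5205 -0.1576  0.22  ]
scene white [ 412  166   56   53 1412] [436.7 194.4] [ 0.5158 -0.1504  0.19  ]
scene white [443 182   5   4  15] [444.9 183.5] [ 0.5387 -0.1668  0.19  ]
scene white [430 186   9   5  23] [434.1 187.8] [ 0.5291 -0.1457  0.19  ]
scene ell ((439.4145202636719, 191.99620056152344), (52.15058135986328, 56.51157760620117), 114.62106323242188) [ 0.5209 -0.1557  0.19  ]
top orange [409 187  24  25 337] [421.2 198.4] [ 0.5236 -0.1548  0.22  ]
top orange [447 233   6   4  10] [449.1 234.4] [ 0.4469 -0.2225  0.22  ]
top white [ 395  179   47   45 1005] [416.4 202.9] [ 0.5189 -0.1495  0.19  ]
top white [420 195   5   5  16] [422.1 196.9] [ 0.5348 -0.1621  0.19  ]
top white [410 198   7   4  17] [412.8 199.5] [ 0.5263 -0.1406  0.19  ]
top red [428 185   3   4   7] [428.7 186.3] [ 0.5625 -0.1761  0.19  ]
top red [391 228  10   8  27] [395.4 231.6] [ 0.4455 -0.1052  0.19  ]
top ell ((418.1488037109375, 201.43527221679688), (44.39546585083008, 46.35675048828125), 119.1700439453125) [ 0.5229 -0.1534  0.19  ]
```

View pics/crop0.png

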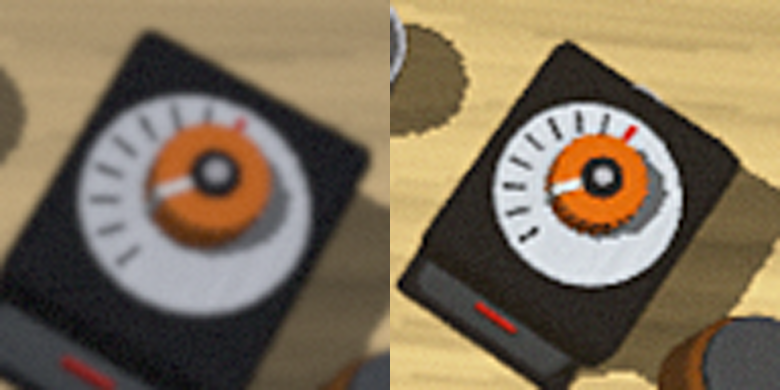

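The crop confirms the black grinder, with a grey column foot, a white dial with a red mark and an orange ring with a white line. It is free-standing between the mug and the jar. Now I'll get the axis, the ring angle and a plan for the wrist.

Run:
```python
from h import *
# nut top white spot at .237, ring line at .231
for n,nut,ln,ell in(("scene",(444.9,183.5),(434.1,187.8),(439.4,192.0)),("top",(422.1,196.9),(412.8,199.5),(418.15,201.4))):
    a=onz(n,nut,.237);l=onz(n,ln,.231);e=onz(n,ell,.19);print(n,"nut",a.round(4),"line",l.round(4),"plate",e.round(4),"ang",np.degrees(np.arctan2(*(l-a)[[1,0]])),np.linalg.norm((l-a)[:2]))
print("tri nut",tri(ray("scene",(444.9,183.5)),ray("top",(422.1,196.9))))
r=onz("top",(428.7,186.3),.19)
c=(.522,-.155);print("red ang",np.degrees(np.arctan2(r[1]-c[1],r[0]-c[0])))
b=onz("top",(395.4,231.6),.018);print("spout red",b)
for n,m,j in(("scene",(361,172),(494,244)),("top",(357,168),(461,245))): print("mug",onz(n,m,.11),"jar",onz(n,j,.12))
s=sense();M=R.from_rotvec(s["tool_rot"]).as_matrix();print(M.round(3))
d=np.array([.522,-.155,.33])-s["eef_pos"];print("tool delta",M.T@d)
```

```text
scene nut [ 0.5221 -0.1556  0.237 ] line [ 0.515  -0.1368  0.231 ] plate [ 0.5209 -0.1557  0.19  ] ang 110.66114392652345 0.020114151194694164
top nut [ 0.5232 -0.1536  0.237 ] line [ 0.5163 -0.1339  0.231 ] plate [ 0.523  -0.1534  0.19  ] ang 109.2050043191568 0.020774884678812475
tri nut (array([ 0.52256608, -0.15455079,  0.23714327]), np.float64(0.002306418212515947))
red ang -27.542738734804953
spout red [ 0.47498372 -0.12763723  0.018     ]
mug [ 0.58606914 -0.00856876  0.11      ] jar [ 0.43835433 -0.27861532  0.12      ]
mug [ 0.6132726 -0.0056125  0.11     ] jar [ 0.44155899 -0.27673658  0.12      ]
[[-0.968  0.251 -0.001]
 [ 0.251  0.968 -0.002]
 [ 0.    -0.002 -1.   ]]
tool delta [-0.54423305 -0.64360638 -0.09869503]
```

>>> {"method": "send_rows", "body": {"deltas": [[0, [0, 0, -0.025], 0], [0, [0, 0, -0.025], 0], [0, [0, 0, -0.025], 0], [0, [0, 0, -0.025], 0]]}}

```text
time_s: 0.43
eef_pos: [0.1567, 0.6045, 0.3316]
tool_rot: [-0.397, -3.116, 0.002]
contact_force: [0.6, 0.7, 1.0]
grip_width: 0.0854
```

>>> {"method": "send_rows", "body": {"deltas": [[0, [-0.015, -0.018, 0], 0], [0, [-0.015, -0.018, 0], 0], [0, [-0.015, -0.018, 0], 0], [0, [-0.015, -0.018, 0], 0], [0, [-0.015, -0.018, 0], 0], [0, [-0.015, -0.018, 0], 0], [0, [-0.015, -0.018, 0], 0], [0, [-0.015, -0.018, 0], 0], [0, [-0.015, -0.018, 0], 0], [0, [-0.015, -0.018, 0], 0], [0, [-0.015, -0.018, 0], 0], [0, [-0.015, -0.018, 0], 0]]}}

```text
time_s: 1.43
eef_pos: [0.277, 0.3495, 0.3309]
tool_rot: [-0.397, -3.116, 0.001]
contact_force: [0.7, -0.9, 0.4]
grip_width: 0.0853
```

>>> {"method": "send_rows", "body": {"deltas": [[0, [-0.015, -0.018, 0], 0], [0, [-0.015, -0.018, 0], 0], [0, [-0.015, -0.018, 0], 0], [0, [-0.015, -0.018, 0], 0], [0, [-0.015, -0.018, 0], 0], [0, [-0.015, -0.018, 0], 0], [0, [-0.015, -0.018, 0], 0], [0, [-0.015, -0.018, 0], 0], [0, [-0.015, -0.018, 0], 0], [0, [-0.015, -0.018, 0], 0], [0, [-0.015, -0.018, 0], 0], [0, [-0.015, -0.018, 0], 0]]}}

```text
time_s: 2.43
eef_pos: [0.397, 0.0953, 0.331]
tool_rot: [-0.398, -3.116, 0.0]
contact_force: [-0.3, 0.0, -0.9]
grip_width: 0.0855
```

>>> {"method": "send_rows", "body": {"deltas": [[0, [-0.015, -0.018, 0], 0], [0, [-0.015, -0.018, 0], 0], [0, [-0.015, -0.018, 0], 0], [0, [-0.015, -0.018, 0], 0], [0, [-0.015, -0.018, 0], 0], [0, [-0.015, -0.018, 0], 0], [0, [-0.015, -0.018, 0], 0], [0, [-0.015, -0.018, 0], 0], [0, [-0.015, -0.018, 0], 0], [0, [-0.015, -0.018, 0], 0], [0, [-0.015, -0.018, 0], 0], [0, [0, 0, 0], 0], [0, [0, 0, 0], 0]]}}

```text
$.deltas: bad value
```

>>> {"method": "send_rows", "body": {"deltas": [[0, [-0.0167, -0.0191, 0], 0], [0, [-0.0167, -0.0191, 0], 0], [0, [-0.0167, -0.0191, 0], 0], [0, [-0.0167, -0.0191, 0], 0], [0, [-0.0167, -0.0191, 0], 0], [0, [-0.0167, -0.0191, 0], 0], [0, [-0.0167, -0.0191, 0], 0], [0, [-0.0167, -0.0191, 0], 0], [0, [-0.0167, -0.0191, 0], 0], [0, [-0.0167, -0.0191, 0], 0], [0, [-0.0167, -0.0191, 0], 0], [0, [0, 0, 0], 0]]}}

```text
time_s: 3.43
eef_pos: [0.5227, -0.1566, 0.33]
tool_rot: [-0.402, -3.115, 0.002]
contact_force: [0.0, -0.2, 0.2]
grip_width: 0.0857
```

Run:
```python
from h import *
s=sense();M=R.from_rotvec(s["tool_rot"]).as_matrix();print(s["joint_pos"].round(3),s["eef_pos"],s["contact_force"],s["moment"])
print(M.T@(np.array([.5225,-.1546,.196])-s["eef_pos"]))
W=[]
for n in("scene","top"):
    im=get_image(n);u=proj(n,[.5225,-.1546,.25]).astype(int);x,y=u;W.append(cv2.resize(im[y-60:y+60,x-60:x+60,::-1],(390,390),interpolation=cv2.INTER_CUBIC))
cv2.imwrite("pics/above1.png",np.hstack(W))
```

```text
[-4.350e-01 -1.600e-02  1.599e+00 -1.000e-03  1.560e+00 -1.749e+00] [ 0.52268725 -0.15656425  0.33002763] [ 0.01178428 -0.15388459  0.24015443] [-0.02645366  0.01556968  0.00520699]
[0.00054256 0.00201053 0.13402598]
```

View pics/above1.png

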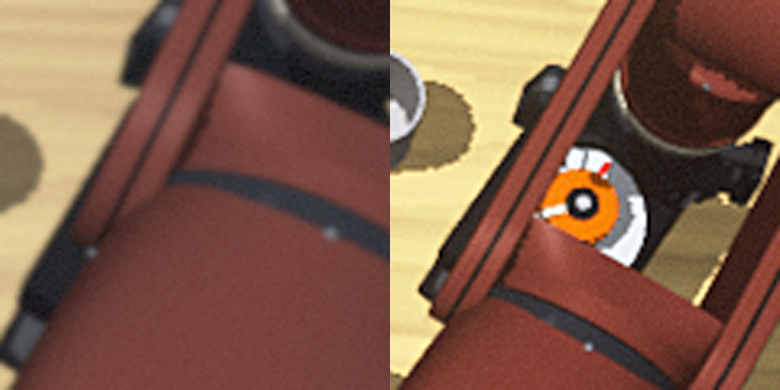

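The top view shows the ring through a gap in the arm, at crop (583,203), in line with the tool. Descending.

>>> {"method": "send_rows", "body": {"deltas": [[0, [0.0005, 0.002, 0.02], 0], [0, [0, 0, 0.02], 0], [0, [0, 0, 0.02], 0], [0, [0, 0, 0.02], 0], [0, [0, 0, 0.015], 0], [0, [0, 0, 0.015], 0], [0, [0, 0, 0.012], 0], [0, [0, 0, 0.012], 0], [0, [0, 0, 0], 0], [0, [0, 0, 0], 0]]}}

```text
time_s: 4.37
eef_pos: [0.5216, -0.1505, 0.1969]
tool_rot: [-0.397, -3.115, -0.001]
contact_force: [-0.9, 0.0, 0.4]
grip_width: 0.0853
```

>>> {"method": "send_rows", "body": {"deltas": [[60, [0, 0, 0], 0], [60, [0, 0, 0], 0], [80, [0, 0, 0], 0], [80, [0, 0, 0], 0], [100, [0, 0, 0], 0], [100, [0, 0, 0], 0]]}}

```text
time_s: 4.87
eef_pos: [0.5221, -0.1548, 0.1996]
tool_rot: [0.399, 3.114, -0.011]
contact_force: [-5.4, -12.4, 7.7]
grip_width: 0.052
```

>>> {"method": "send_rows", "body": {"deltas": [[100, [-0.001, -0.002, -0.001], 0], [100, [0, -0.002, -0.001], 0], [130, [0, 0, 0], 0], [160, [0, 0, 0], 0], [160, [0, 0, 0], 0]]}}

```text
time_s: 5.28
eef_pos: [0.5222, -0.1552, 0.2]
tool_rot: [0.397, 3.116, -0.001]
contact_force: [-1.6, 0.2, 5.9]
grip_width: 0.0505
```

Run:
```python
from h import *
s=sense();print(s)
```

```text
{'time_s': 5.2833, 'joint_pos': array([-4.33547993e-01,  5.30190822e-02,  1.77156132e+00, -1.77666778e-04,
        1.31617766e+00, -1.75060444e+00]), 'dq': array([ 1.55971685e-03,  9.79499704e-04, -7.19941860e-04, -3.99823394e-03,
       -9.52721592e-04,  4.24675204e-05]), 'tau': array([  0.24679259, -37.84313321, -36.10763311,   0.28385005,
        -0.56067539,  -0.05739818]), 'eef_pos': array([ 0.52221084, -0.15519292,  0.19998988]), 'tool_rot': array([ 3.97341572e-01,  3.11561409e+00, -6.53125279e-04]), 'contact_force': array([-1.62439263,  0.24001091,  5.9219239 ]), 'moment': array([-0.03906794,  0.33121712, -0.02371525]), 'grip_width': 0.05045637441606567}
```

Centred and gripped with low force. Turning clockwise (positive about tool z).

>>> {"method": "send_rows", "body": {"deltas": [[160, [0, 0, 0], 0.03], [160, [0, 0, 0], 0.06], [160, [0, 0, 0], 0.08], [160, [0, 0, 0], 0.08], [160, [0, 0, 0], 0.08], [160, [0, 0, 0], 0.08], [160, [0, 0, 0], 0.08], [160, [0, 0, 0], 0.08], [160, [0, 0, 0], 0.08], [160, [0, 0, 0], 0.08], [160, [0, 0, 0], 0.05], [160, [0, 0, 0], 0]]}}

```text
time_s: 6.28
eef_pos: [0.5226, -0.1546, 0.2]
tool_rot: [1.555, 2.729, 0.001]
contact_force: [-0.5, 2.0, 5.6]
grip_width: 0.0507
```

```bash
cat > look.py <<'E'
from h import *
import sys
s=sense();M=R.from_rotvec(s["tool_rot"]).as_matrix();print("yaw",np.arctan2(M[1,0],M[0,0]).round(3),s["joint_pos"][5].round(3),s["eef_pos"].round(4),s["contact_force"].round(1),s["moment"].round(3),s["grip_width"],s["time_s"])
if len(sys.argv)>1:
    W=[]
    for n in("scene","top"):
        im=get_image(n);x,y=proj(n,[.5225,-.1546,.23]).astype(int);W.append(cv2.resize(im[y-40:y+40,x-40:x+40,::-1],(390,390),interpolation=cv2.INTER_CUBIC))
    cv2.imwrite(f"pics/{sys.argv[1]}.png",np.hstack(W))
E
python3 look.py t1
```

```text
yaw 2.106 -0.968 [ 0.5226 -0.1546  0.2   ] [-0.5  2.   5.6] [0.169 0.197 0.052] 0.05072893887913874 6.2833
```

View pics/t1.png

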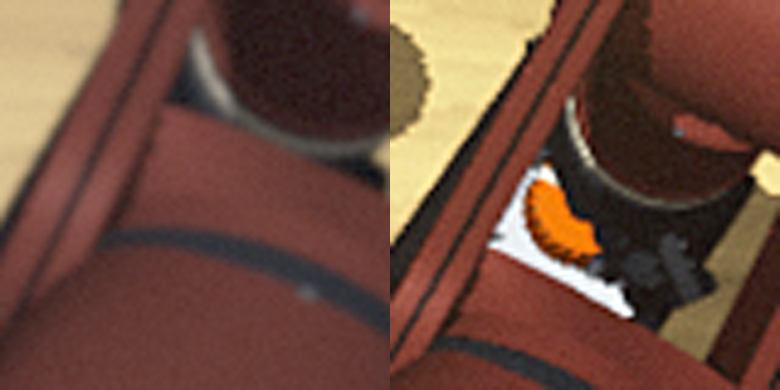

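The ring turned with the jaws: the line has left the visible lower-left sector. About 1.66 rad should remain, so I'll do 1.2, then smaller steps.

>>> {"method": "send_rows", "body": {"deltas": [[160, [0, 0, 0], 0.05], [160, [0, 0, 0], 0.1], [160, [0, 0, 0], 0.12], [160, [0, 0, 0], 0.12], [160, [0, 0, 0], 0.12], [160, [0, 0, 0], 0.12], [160, [0, 0, 0], 0.12], [160, [0, 0, 0], 0.12], [160, [0, 0, 0], 0.12], [160, [0, 0, 0], 0.12], [160, [0, 0, 0], 0.09], [160, [0, 0, 0], 0]]}}

```text
time_s: 7.38
eef_pos: [0.5235, -0.1546, 0.2]
tool_rot: [2.824, 1.373, 0.005]
contact_force: [5.3, 1.7, 3.5]
grip_width: 0.0507
```

```bash
python3 look.py
```

```text
yaw 0.905 0.233 [ 0.5235 -0.1546  0.2   ] [5.3 1.7 3.5] [ 0.372 -0.607 -0.034] 0.05069362166442747 7.3833
```

>>> {"method": "send_rows", "body": {"deltas": [[160, [0, 0, 0], 0.05], [160, [0, 0, 0], 0.05], [160, [0, 0, 0], 0.05], [160, [0, 0, 0], 0.05], [160, [0, 0, 0], 0.05], [160, [0, 0, 0], 0.05], [160, [0, 0, 0], 0.05], [160, [0, 0, 0], 0]]}}

```text
time_s: 8.05
eef_pos: [0.5238, -0.1548, 0.2]
tool_rot: [3.019, 0.864, 0.006]
contact_force: [6.6, -0.2, 1.6]
grip_width: 0.0507
```

```bash
python3 look.py
```

```text
yaw 0.558 0.58 [ 0.5238 -0.1548  0.2   ] [ 6.6 -0.2  1.6] [ 0.333 -0.77   0.003] 0.05065444302139608 8.05
```

>>> {"method": "send_rows", "body": {"deltas": [[160, [0, 0, 0], 0.03], [160, [0, 0, 0], 0.03], [160, [0, 0, 0], 0.03], [160, [0, 0, 0], 0]]}}

```text
time_s: 8.38
eef_pos: [0.5238, -0.1549, 0.2]
tool_rot: [3.055, 0.729, 0.007]
contact_force: [5.8, 0.4, 1.6]
grip_width: 0.0505
```

```bash
python3 look.py
```

```text
yaw 0.468 0.669 [ 0.5238 -0.1549  0.2   ] [5.8 0.4 1.6] [ 0.303 -0.896 -0.076] 0.0505165980745023 8.3833
```

>>> {"method": "send_rows", "body": {"deltas": [[160, [0, 0, 0], 0.03], [160, [0, 0, 0], 0.03], [160, [0, 0, 0], 0]]}}

```text
time_s: 8.63
eef_pos: [0.5232, -0.1553, 0.2]
tool_rot: [3.074, 0.639, 0.004]
contact_force: [4.3, -1.2, 3.7]
grip_width: 0.0508
```

```bash
python3 look.py
```

```text
yaw 0.41 0.728 [ 0.5232 -0.1553  0.2   ] [ 4.3 -1.2  3.7] [-0.126 -0.467  0.17 ] 0.05080506601623274 8.6333
```

>>> {"method": "send_rows", "body": {"deltas": [[160, [0, 0, 0], 0.03], [160, [0, 0, 0], 0]]}}

```text
time_s: 8.8
eef_pos: [0.5226, -0.1555, 0.2]
tool_rot: [3.083, 0.593, 0.002]
contact_force: [2.5, -0.7, 4.8]
grip_width: 0.0506
```

```bash
python3 look.py
```

```text
yaw 0.38 0.758 [ 0.5226 -0.1555  0.2   ] [ 2.5 -0.7  4.8] [-0.273 -0.036  0.553] 0.050609295495692916 8.8
```

>>> {"method": "send_rows", "body": {"deltas": [[160, [0, 0, 0], 0.04], [160, [0, 0, 0], 0.03], [160, [0, 0, 0], 0]]}}

```text
time_s: 9.05
eef_pos: [0.5208, -0.156, 0.2]
tool_rot: [3.103, 0.484, -0.005]
contact_force: [-5.2, -3.6, 9.4]
grip_width: 0.0508
```

```bash
python3 look.py
```

```text
yaw 0.309 0.828 [ 0.5208 -0.156   0.2   ] [-5.2 -3.6  9.4] [-0.447  1.155  0.408] 0.05081723391052754 9.05
```

The moment about z reached 0.55 N m, above the 0.25 N m that turning takes, and the jaws then slipped. So the ring is on the stop. I'll let go, look, and re-grip for an exact back-off.

>>> {"method": "send_rows", "body": {"deltas": [[0, [0, 0, 0], 0], [0, [0, 0, 0], 0], [0, [0, 0, 0], 0], [0, [0, 0, 0], 0], [0, [0, 0, 0], 0]]}}

```text
time_s: 9.47
eef_pos: [0.5218, -0.1549, 0.1989]
tool_rot: [-3.104, -0.482, 0.001]
contact_force: [-0.1, 0.8, 0.1]
grip_width: 0.0854
```

```bash
python3 look.py t2
```

```text
yaw 0.308 0.829 [ 0.5218 -0.1549  0.1989] [-0.1  0.8  0.1] [-0.026  0.053 -0.008] 0.0853946114114489 9.4667
```

View pics/t2.png

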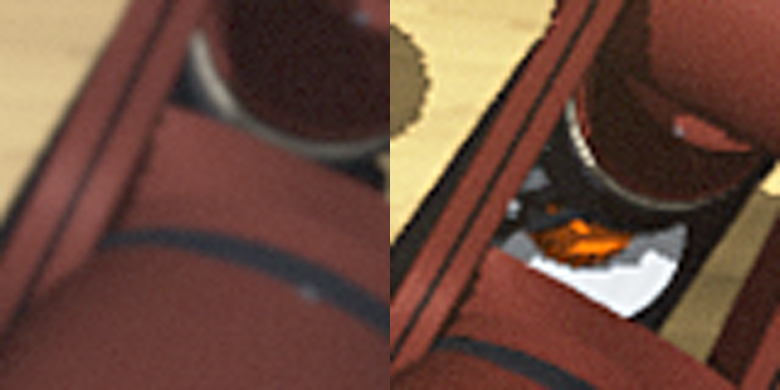

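The line is hidden here. I'll raise straight up to the height where the red mark was visible before and check.

>>> {"method": "send_rows", "body": {"deltas": [[0, [0, 0, -0.02], 0], [0, [0, 0, -0.03], 0], [0, [0, 0, -0.03], 0], [0, [0, 0, -0.03], 0], [0, [0, 0, -0.02], 0], [0, [0, 0, 0], 0]]}}

```text
time_s: 10.07
eef_pos: [0.524, -0.156, 0.3354]
tool_rot: [3.099, 0.481, 0.012]
contact_force: [-0.1, -0.4, 0.0]
grip_width: 0.0857
```

```bash
python3 look.py t3
```

```text
yaw 0.308 0.829 [ 0.524  -0.156   0.3354] [-0.1 -0.4  0. ] [ 0.055 -0.013  0.03 ] 0.08569934654610796 10.0667
```

View pics/t3.png

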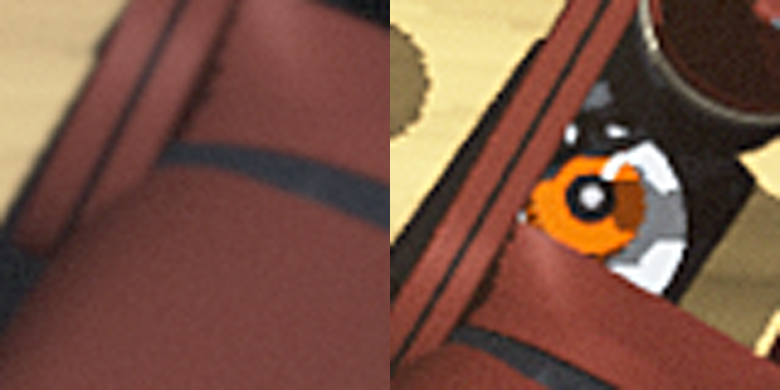

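Run:
```python
from h import *
im=get_image("top");x,y=proj("top",[.5225,-.1546,.23]).astype(int)
cv2.imwrite("pics/t4.png",cv2.resize(im[y-20:y+20,x-20:x+20,::-1],(600,600),interpolation=cv2.INTER_NEAREST))
for t in(0,-20,20,-27.5): print(x,y)
# predicted line centre (r=.0205,z=.231) for ring angles 0,1 click; in crop px
for k in(0,.5,1):
    a=np.radians(-27.5+20*k);print(k,((proj("top",[.5230+.0205*np.cos(a),-.1538+.0205*np.sin(a),.231])-[x-20,y-20])*15).round())
print("nut",((proj("top",[.5230,-.1538,.237])-[x-20,y-20])*15).round())
```

```text
421 197
421 197
421 197
421 197
0 [379. 199.]
0.5 [358. 189.]
1 [336. 181.]
nut [318. 300.]
```

View pics/t4.png

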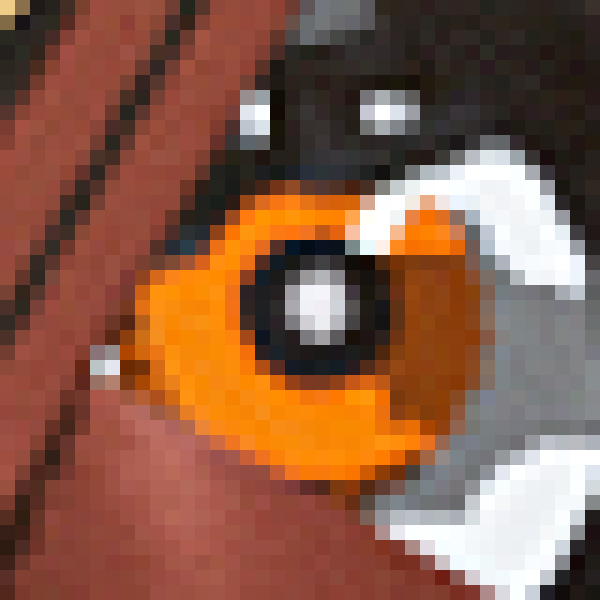

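The line runs from crop (365,250) to (400,190). The prediction for angle 0 is (379,199) and for one click (336,181), so it is on the red mark. Re-gripping.

>>> {"method": "send_rows", "body": {"deltas": [[0, [0, 0, 0.03], 0], [0, [0, 0, 0.03], 0], [0, [0, 0, 0.03], 0], [0, [0, 0, 0.025], 0], [0, [0, 0, 0.015], 0], [0, [0, 0, 0], 0], [0, [0, 0, 0], 0]]}}

```text
time_s: 10.8
eef_pos: [0.5205, -0.1545, 0.197]
tool_rot: [-3.102, -0.481, 0.006]
contact_force: [0.3, -0.5, 1.4]
grip_width: 0.0855
```

>>> {"method": "send_rows", "body": {"deltas": [[60, [0, 0, 0], 0], [60, [0, 0, 0], 0], [80, [0, 0, 0], 0], [80, [0, 0, 0], 0], [100, [0, 0, 0], 0], [130, [0, 0, 0], 0], [160, [0, 0, 0], 0], [160, [0, 0, 0], 0]]}}

```text
time_s: 11.47
eef_pos: [0.5225, -0.1556, 0.2007]
tool_rot: [3.103, 0.481, 0.002]
contact_force: [-1.1, 0.4, 5.8]
grip_width: 0.0505
```

```bash
python3 look.py
```

```text
yaw 0.308 0.829 [ 0.5225 -0.1556  0.2007] [-1.1  0.4  5.8] [-0.038  0.203  0.047] 0.05048463596608216 11.4667
```

>>> {"method": "send_rows", "body": {"deltas": [[160, [0, 0, 0], -0.05], [160, [0, 0, 0], -0.09], [160, [0, 0, 0], -0.09], [160, [0, 0, 0], -0.09], [160, [0, 0, 0], -0.09], [160, [0, 0, 0], -0.09], [160, [0, 0, 0], -0.09], [160, [0, 0, 0], -0.09], [160, [0, 0, 0], -0.09], [160, [0, 0, 0], -0.09], [160, [0, 0, 0], -0.09], [160, [0, 0, 0], -0.05]]}}

```text
time_s: 12.47
eef_pos: [0.5229, -0.156, 0.2007]
tool_rot: [2.487, 1.915, 0.002]
contact_force: [0.0, -2.0, 4.2]
grip_width: 0.0505
```

>>> {"method": "send_rows", "body": {"deltas": [[160, [0, 0, 0], -0.047], [160, [0, 0, 0], 0], [160, [0, 0, 0], 0], [160, [0, 0, 0], 0]]}}

```text
time_s: 12.8
eef_pos: [0.5229, -0.1559, 0.2006]
tool_rot: [2.447, 1.965, 0.002]
contact_force: [1.1, -2.0, 6.8]
grip_width: 0.0508
```

```bash
python3 look.py
```

```text
yaw 1.353 -0.216 [ 0.5229 -0.1559  0.2006] [ 1.1 -2.   6.8] [-0.285 -0.125  0.016] 0.05084121011102483 12.8
```

Turned 1.045 rad with a moment near zero, so the ring is in the third detent. Release, rise and look.

>>> {"method": "send_rows", "body": {"deltas": [[100, [0, 0, 0], 0], [60, [0, 0, 0], 0], [0, [0, 0, 0], 0], [0, [0, 0, 0], 0], [0, [0, 0, 0], 0], [0, [0, 0, 0], 0]]}}

```text
time_s: 13.3
eef_pos: [0.5216, -0.1548, 0.1988]
tool_rot: [-2.447, -1.968, 0.001]
contact_force: [0.1, -0.6, 0.5]
grip_width: 0.0847
```

>>> {"method": "send_rows", "body": {"deltas": [[0, [0, 0, -0.015], 0], [0, [0, 0, -0.025], 0], [0, [0, 0, -0.03], 0], [0, [0, 0, -0.03], 0], [0, [0, 0, -0.03], 0], [0, [0, 0, -0.02], 0], [0, [0, 0, 0], 0]]}}

```text
time_s: 13.88
eef_pos: [0.5237, -0.1558, 0.3552]
tool_rot: [2.442, 1.964, 0.006]
contact_force: [1.0, -0.3, 0.7]
grip_width: 0.0854
```

```bash
python3 look.py; python3 -c "
from h import *
s=sense();M=R.from_rotvec(s['tool_rot']).as_matrix()
print(M.T@np.array([-.10,.22,0]),M.T@np.array([-.02,.24,0]))"
```

```text
yaw 1.355 -0.218 [ 0.5237 -0.1558  0.3552] [ 1.  -0.3  0.7] [-0.036 -0.058  0.002] 0.0853574656549619 13.8833
[ 0.19346318 -0.14480828 -0.00160038] [ 0.23014015 -0.07095386 -0.00103141]
```

>>> {"method": "send_rows", "body": {"deltas": [[0, [0.018, -0.013, 0], 0], [0, [0.018, -0.013, 0], 0], [0, [0.018, -0.013, 0], 0], [0, [0.018, -0.013, 0], 0], [0, [0.018, -0.013, 0], 0], [0, [0.018, -0.013, 0], 0], [0, [0.018, -0.013, 0], 0], [0, [0.018, -0.013, 0], 0], [0, [0.018, -0.013, 0], 0], [0, [0.018, -0.013, 0], 0], [0, [0.018, -0.013, 0], 0], [0, [0, 0, 0], 0]]}}

```text
time_s: 14.88
eef_pos: [0.4232, 0.0716, 0.3486]
tool_rot: [-2.444, -1.971, 0.0]
contact_force: [0.5, -0.1, -0.1]
grip_width: 0.0852
```

```bash
python3 look.py f1
python3 - <<'E'
from h import *
for n in("scene","top"):
    im=get_image(n);cv2.imwrite(f"pics/{n}9.png",im[...,::-1])
    for k in(2,3,4):
        a=np.radians(-27.5+20*k);x,y=proj(n,[.5225,-.1546,.23]).astype(int);print(n,k,((proj(n,[.5226+.0205*np.cos(a),-.1546+.0205*np.sin(a),.231])-[x-40,y-40])*4.875+[390*(n=="top"),0]).round())
E
```

```text
yaw 1.358 0.195 [0.4232 0.0716 0.3486] [ 0.5 -0.1 -0.1] [-0.018 -0.054  0.046] 0.08521703589394738 14.8833
scene 2 [185. 146.]
scene 3 [168. 153.]
scene 4 [154. 164.]
top 2 [583. 157.]
top 3 [569. 161.]
top 4 [557. 169.]
```

View pics/f1.png

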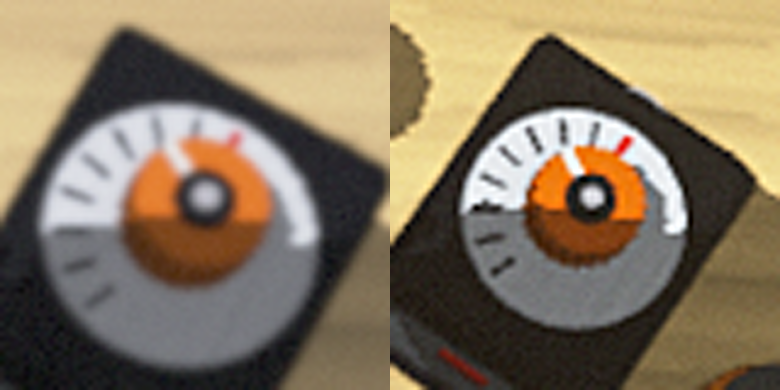

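View pics/scene9.png

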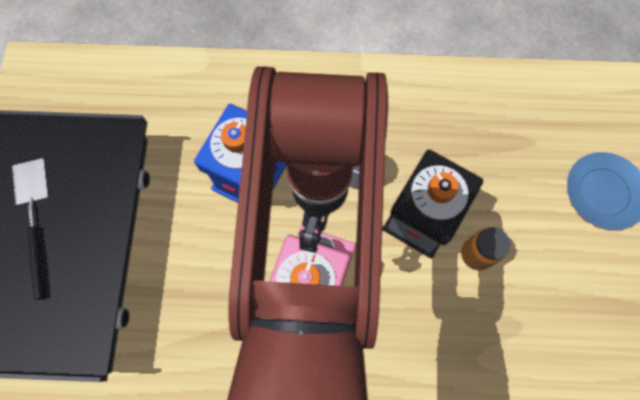

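Run:
```python
from h import *
V=[]
for n in("scene","top"):
  for f in("0","9"):
    im=cv2.imread(f"pics/{n}{f}.png");x,y=proj(n,[.5225,-.1546,.233]).astype(int);r=17
    h=cv2.cvtColor(im,cv2.COLOR_BGR2HSV).astype(float)
    w=np.clip((150-h[...,1])/150,0,1)*(h[...,2]>140)
    # nut spot: near centre
    def cen(cx,cy,rad):
        Y,X=np.mgrid[:400,:640];m=w*(np.hypot(X-cx,Y-cy)<rad);return (X*m).sum()/m.sum(),(Y*m).sum()/m.sum()
    c=proj(n,[.5225,-.1546,.237]);nut=cen(*cen(*c,4),4);a=onz(n,nut,.237)
    # sample circle r=.019 at z=.231 : whiteness vs angle
    best=[]
    T=np.radians(np.arange(-60,180,1.))
    W=np.zeros(len(T))
    for rr in(.0165,.0185,.0205,.0225):
        P=np.array([proj(n,[a[0]+rr*np.cos(t),a[1]+rr*np.sin(t),.231]) for t in T]).astype(np.float32)
        W+=cv2.remap(w.astype(np.float32),P[:,:1],P[:,1:],cv2.INTER_LINEAR)[:,0]
    k=W.argmax();s=slice(max(0,k-14),k+15);print(n,f,"nut",a.round(4),"line ang",np.degrees((W[s]*T[s]).sum()/W[s].sum()).round(1),"ring deg",np.degrees((W[s]*T[s]).sum()/W[s].sum()+np.radians(27.5)).round(1))
    if f=="9": V.append(cv2.resize(im[y-20:y+20,x-20:x+20],(390,390),interpolation=cv2.INTER_NEAREST))
cv2.imwrite("pics/f2.png",np.hstack(V))
```

```text
scene 0 nut [ 0.5217 -0.1556  0.237 ] line ang 109.4 ring deg 136.9
scene 9 nut [ 0.5217 -0.1556  0.237 ] line ang 28.4 ring deg 55.9
top 0 nut [ 0.5233 -0.1533  0.237 ] line ang 110.1 ring deg 137.6Traceback (most recent call last):
  File "<stdin>", line 17, in <module>
  File "h.py", line 9, in proj
    c=calibration(n);q=R.from_rotvec(c["attitude"]).as_matrix().T@(np.array(p)-c["origin"]);q=c["intrinsics"]@q;return q[:2]/q[2]
ValueError: time passes only in moves, steps and waits
```

View pics/top9.png

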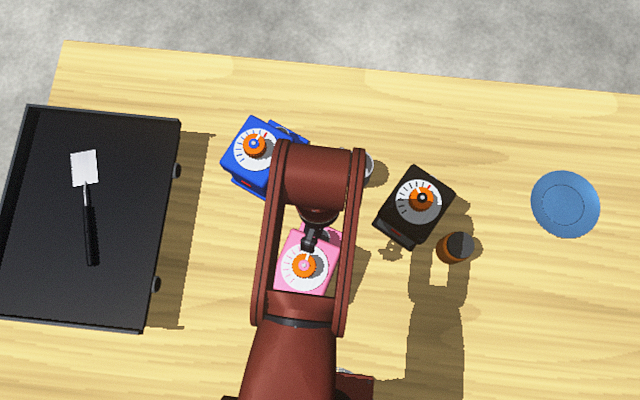

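The scene image puts the line 81° clockwise of where it started. It started at about 140° (click 7), so it now reads about 56–59° against a nominal 60°, and the detent centres it. The jar stands where it was and the arm is clear. Handing in.

```bash
python3 -c "
from station import *
print(finish_job())"
```

```text
the job is handed in; nothing more can be done
None
```

I turned the black grinder's ring clockwise to its stop, backed it off three clicks, let go and handed the job in at about 15 s.

- **Stop:** the turning moment rose to about 0.55 N m, more than the 0.25 N m turning takes, and the jaws then slipped. After letting go, the top view showed the white line on the red mark.
- **Back-off:** I re-gripped at the stop and turned 1.045 rad anticlockwise (three clicks is 1.047). The moment at the end was close to zero, which fits the ring sitting in a click.
- **Final angle:** in the scene camera the line reads about 56–59°, depending on the reference (third click is 60°). In the top view it lies within 2–3 enlarged-crop pixels of the third-click prediction. An absolute reading of the same kind taken before I touched the ring, when it should have stood at 140°, was also 2–3° low, so I put the offset down to the calibration.
- **Failed checks:** the script for a second measurement of the final angle from the top camera stopped on a time-limit error, so that figure is missing. One move call with 13 rows was refused and re-sent with 12.
- **Surroundings:** the jar looks unmoved in the final images. The arm mostly hid the mug there, though the gripper was never near it. The gripper ended clear, about 0.35 m above the bench, and every force reading returned was under 20 N.

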